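Tidy the fitter's bench: nest the pots, sort the nuts

ROBOT

A 6-joint arm with a two-finger parallel gripper is mounted at the origin on the work surface. World frame = base frame: x ahead of the robot, y to its left, z up, the work surface at z = 0. Lengths are in m, angles in rad, forces in N, time in s.
With the tool pointing down it reaches from about 0.3 to 0.775 m from the base axis. Payload 14.6 kg.
Tool frame: the origin (TCP) lies on the centre line of the jaws, within the pads' length; the fingertips stand 19 mm ahead of it and the grasp point (between the pads) is the TCP; z points along the fingers, y is the direction in which the jaws open and shut (so a half turn about z gives the same grasp; the last joint's range is limited). The gripper opens to 94 mm and grips with 3 to 60 N. Pads are 16 mm wide; open, the fingers measure 119 mm over their backs; the gripper's body (75 mm by 177 mm) begins 78 mm behind the grasp point.
Start: joints at [1.231, 0.3, 1.521, -0, 1.321, -0.067], TCP at [0.148, 0.53, 0.224] pointing down, gripper open.
Joint ranges: [-3.03, 3.03], [-0.79, 2.21], [0.23, 2.52], [-1.04, 4.18], [0, 3.07], [-2.55, 2.55]. Speed limits (rad/s): [2.22, 2.22, 2.57, 3.14, 3.14, 3.14].

INTERFACE

Orientations are given as [roll, pitch, yaw] about the fixed x, y, z axes, in that order (R = Rz(yaw) Ry(pitch) Rx(roll)).
In Python, from station import ctrl gives the robot as it stands. The module is installed in compiled form; this text tells all that it offers.
- The arm moves only by the shell command python3 -m creep 'ROWS' [FORCE]. ROWS is a JSON object of lists of equal length, an entry for each row: "translation": the shift along the world's x, y, z in mm, a list of three; "yaw": the turn about the world's z in rad; "gripper": the closure in counts, from 0 (fully open) to 255 (shut). A call has 1 to 5 rows; each row is the pose to reach, as a shift and turn from the pose measured when the call began; what a row does not reach only later rows make up. A row lasts 1/12 s, in which the tool goes at most 41.7 mm and 7.16 degrees, less where a joint would pass 70% of its speed; a pose out of reach is approached as far as the arm can. A call with a gripper value outside its range is refused whole. The fingers move at their own pace and stop on an object; FORCE is the grip in N (left out, the last holds). Time passes only in rows, so rows that repeat a pose let the fingers close. It gives the time, the measured TCP pose, the force and the opening at its end, in the units of the state.
- ctrl.get_obs(): the state, without advancing time (a new reading comes with each control period).
- ctrl.camera(name): name is "scene" or "top" or "wrist"; returns a dict with "pixels" (400x640x3 uint8, red, green, blue), "depth" (400x640 float32, m along the optical axis (not along the pixel's ray), 0 where there is no reading), "fx", "fy", "cx", "cy" (pixels), "dist" ([k1, k2, p1, p2, k3] as OpenCV has them; the pictures are not rectified), "R" (3x3) and "t" (3): a world point X has camera coordinates R X + t; the wrist camera has in their place "tool_from_camera" (4x4, takes a point from camera to tool coordinates, whose origin is the TCP and whose axes are the flange's). Camera axes: x right, y down, z forward; pixel columns grow to the right and rows downward; lengths in m; the calibration is good to about 2 mm. A picture is of the moment at which its call begins: read the wrist's pose just before it.
- ctrl.hand_in(): hands the job in, once; it reports no verdict.
The state is a dict: "time_s": time; "qpos": joint angles; "joint_vel": joint speeds; "tau": joint torques, N m; "ee_pos": TCP position; "eef_rot": TCP orientation; "force": force on the tool from outside, world axes, zero at the start; "moment": the same for the moment, N m; "grip_width": finger opening in m.
Only numpy, scipy, OpenCV 4.12 (cv2) and the standard library are available. Lean on these libraries where they do the work, as an engineer would, in place of code of your own. Each camera call takes 0.05 s, during which the arm holds its last target. There are 200 camera calls.

TASK

Tidy the bench beside the machine. Stand the widest round pot upright on the black rubber pad with its whole base on the pad, then nest the middle round pot in it and after that the slim round pot in the middle one, each standing upright on the bottom of the one outside it. Also lay the large hexagonal nut flat in the larger wooden tray and the small hexagonal nut flat in the smaller one, whenever it suits, and leave the square pot and the round collar where they stand.

Things in the scene. Friction and masses are not known exactly. Their poses are not given: they have to be found in the camera images.
- pot_wide: Round open-topped steel pot, the widest and lowest of three: outside diameter 68 mm, height 50 mm, straight walls 2.5 mm thick, bottom 4 mm thick, about 0.17 kg. Loose, upright at the start. Origin: centre of its underside, z up through the mouth.
- pot_middle: Round open-topped steel pot, the middle one of three: outside diameter 48 mm, height 78 mm, straight walls 2.5 mm thick, bottom 4 mm thick, about 0.15 kg. It fits in pot_wide with 7.5 mm of play all round and then stands 32 mm above its rim. Loose, upright at the start. Origin: centre of its underside, z up.
- pot_slim: Round open-topped steel pot, the slimmest and tallest of three: outside diameter 30 mm, height 106 mm, straight walls 2.5 mm thick, bottom 4 mm thick, about 0.11 kg. It fits in pot_middle with 6.5 mm of play all round and then stands 32 mm above its rim. Loose, upright at the start. Origin: centre of its underside, z up.
- nut_large: Large steel hexagonal nut lying flat: 46 mm across flats (53 mm across corners), 24 mm high, 30 mm bore, about 0.2 kg. Loose. Origin: centre of its underside, z up along the bore; x points at the middle of a flat, so flats face along x and every 60 degrees from it.
- nut_small: Small steel hexagonal nut lying flat: 30 mm across flats (34.6 mm across corners), 18 mm high, 19 mm bore, about 0.065 kg. Loose. Origin: centre of its underside, z up along the bore; x points at the middle of a flat, so flats face along x and every 60 degrees from it.
- pad: Round black rubber pad lying fixed on the bench: diameter 100 mm, 5 mm thick. The place for the widest pot. Origin: centre of its underside (bench level); its top is 5 mm higher.
- tray_large: The larger of two square wooden trays, fixed to the bench: 92 mm square outside, inside 76 mm square, floor 8 mm above the bench, rim 16 mm above the bench (8 mm deep). The place for the large nut. Origin: centre of its underside, at bench level; x and y along its sides.
- tray_small: The smaller of two square wooden trays, fixed to the bench: 74 mm square outside, inside 58 mm square, floor 8 mm above the bench, rim 14 mm above the bench (6 mm deep). The place for the small nut. Origin: centre of its underside, at bench level; x and y along its sides.
- square_pot: Square open-topped steel pot, 50 mm square and 78 mm high, 2.5 mm walls. Not part of the job: it stays where it stands. Loose. Origin: centre of its underside.
- collar: Plain round steel collar (spacer ring), thin-walled, outside diameter 46 mm, bore 36 mm, 24 mm high: not a nut, it stays where it lies. Loose. Origin: centre of its underside.
Mind the look-alikes: they are no part of the job. Leave any red look-alike of the nut_large alone.

How it is judged:
On the way, in this order (a step that is already met when the one before it is completed fails the run):
1. the widest pot stands on the pad (horizontal distance between pot_wide and pad below 0.016 m and z of pot_wide in the frame of pad between 0.002 and 0.009 m and angle between pot_wide's own z axis and vertical below 0.1 rad), for 0.2 s.
2. the middle pot stands in the widest (horizontal distance between pot_middle and pot_wide below 0.012 m and z of pot_middle in the frame of pot_wide between 0.001 and 0.008 m and angle between pot_middle's own z axis and vertical below 0.1 rad), for 0.2 s.
3. the slim pot stands in the middle one (horizontal distance between pot_slim and pot_middle below 0.012 m and z of pot_slim in the frame of pot_middle between 0.001 and 0.008 m and angle between pot_slim's own z axis and vertical below 0.1 rad), for 0.2 s.
At the end, for the whole second after the job is handed in: Wide pot on the pad (centres within 16 mm), middle pot on its bottom, slim pot on the bottom of that (12 mm; heights within 4 mm), all upright within 0.1 rad; large nut flat on the larger tray's floor, small nut on the smaller's (24 mm); all at rest (20 mm/s) (all of step 1 and all of step 2 and all of step 3 and horizontal distance between nut_large and tray_large below 0.024 m and (z of nut_large in the frame of tray_large between 0.005 and 0.0115 m or (z of nut_large in the frame of tray_large between 0.029 and 0.0365 m and angle between nut_large's own z axis and vertical above 3 rad)) and angle between the z axis of nut_large and the z axis of tray_large, either way round below 0.12 rad and horizontal distance between nut_small and tray_small below 0.024 m and (z of nut_small in the frame of tray_small between 0.005 and 0.0115 m or (z of nut_small in the frame of tray_small between 0.023 and 0.0305 m and angle between nut_small's own z axis and vertical above 3 rad)) and angle between the z axis of nut_small and the z axis of tray_small, either way round below 0.12 rad and linear speed of each of pot_wide, pot_middle, pot_slim, nut_large, nut_small below 0.02 m/s); the robot touches nothing.
It fails at once if the square pot is moved more than 20 mm (distance of square_pot from where it was at the start of the episode above 0.02 m).
It fails at once if the round collar is moved more than 20 mm (distance of collar from where it was at the start of the episode above 0.02 m).
It also fails if it takes over 131 s, if anything falls off the work surface, if the arm or the gripper's body presses on something with over 40 N, if the wrist force passes 120 N, or if a joint passes its speed limit or range.

## Working session

There is one attempt and no reset: what is moved stays moved. The work goes in short steps, Python scripts to look and compute and a shell command to move; the robot and the scene stay as the last step left them, time stands still between calls to the robot, and variables do not carry over. Pictures are saved under pics/ and viewed, about 12 in all and at most 16, crops included, and the job is handed in when it is done.

```bash
mkdir -p pics; cat > h.py <<'E'
import numpy as np,cv2
from station import ctrl
from scipy.spatial.transform import Rotation as Ro
def grab(n):
    o=ctrl.get_obs(); c=ctrl.camera(n); c['o']=o
    if n=='wrist':
        T=np.eye(4); e=o['eef_rot']; T[:3,:3]=Ro.from_euler('xyz',e).as_matrix(); T[:3,3]=o['ee_pos']
        c['M']=T@np.array(c['tool_from_camera'])
    else:
        R=np.array(c['R']); M=np.eye(4); M[:3,:3]=R.T; M[:3,3]=-R.T@np.array(c['t']); c['M']=M
    c['K']=np.array([[c['fx'],0,c['cx']],[0,c['fy'],c['cy']],[0,0,1.]])
    return c
def cloud(c):
    h,w=c['depth'].shape
    uv=np.stack(np.meshgrid(np.arange(w),np.arange(h)),-1).reshape(-1,1,2).astype(float)
    n=cv2.undistortPoints(uv,c['K'],np.array(c['dist'],float)).reshape(h,w,2)
    d=c['depth'][...,None]; P=np.concatenate([n*d,d],-1)
    W=P@c['M'][:3,:3].T+c['M'][:3,3]; W[c['depth']<=0]=np.nan
    return W
def atz(c,u,v,z):
    n=cv2.undistortPoints(np.array([[[u,v]]],float),c['K'],np.array(c['dist'],float))[0,0]
    r=c['M'][:3,:3]@np.array([n[0],n[1],1]); t=c['M'][:3,3]
    return t+r*(z-t[2])/r[2]
def save(c,n): cv2.imwrite('pics/'+n,c['pixels'][...,::-1])
E
python3 - <<'E'
from h import *
import pickle
for n in('top','scene'):
    c=grab(n); save(c,n+'0.png'); W=cloud(c); pickle.dump((c,W),open(n+'.pkl','wb'))
    print(n,c['M'][:3,3],c['M'][:3,2])
    if n=='top':
        print(np.nanmedian(W[...,2]),np.isnan(W).mean())
        m=(W[...,2]>0.0035)&(W[...,2]<.15)
        k,l,s,cc=cv2.connectedComponentsWithStats(m.astype(np.uint8))
        for i in range(1,k):
            if s[i,4]>60:
                Q=W[l==i]; z=np.percentile(Q[:,2],95); T=Q[Q[:,2]>z-.006]
                print(s[i],cc[i].round(),'z',z.round(3),'med',Q.mean(0).round(3),'mn',T.min(0).round(3),'mx',T.max(0).round(3))
print(ctrl.get_obs())
E
```

```text
top [ 0.31546094 -0.00668199  1.24446252] [ 0.1699342   0.01265487 -0.98537415]
-0.0012083790006779394 0.0041015625
[299  91  66  14 370] [331.  97.] z 0.012 med [ 0.86  -0.044  0.007] mn [ 0.842 -0.154  0.006] mx [0.88  0.059 0.016]
[  85  124   56   93 4512] [113. 170.] z 0.057 med [0.61  0.678 0.046] mn [0.503 0.601 0.051] mx [0.756 0.779 0.063]
[302 133  23  28 361] [313. 148.] z 0.051 med [0.676 0.02  0.021] mn [ 0.639 -0.013  0.046] mx [0.706 0.051 0.055]
[ 496  151   77   59 2982] [535. 181.] z 0.07 med [ 0.553 -0.708  0.027] mn [ 0.465 -0.808  0.065] mx [ 0.633 -0.591  0.077]
[251 152  16  16 112] [259. 160.] z 0.026 med [0.642 0.199 0.017] mn [0.619 0.176 0.02 ] mx [0.663 0.22  0.03 ]
[387 152  16  19 173] [394. 160.] z 0.106 med [ 0.62  -0.236  0.064] mn [ 0.607 -0.25   0.1  ] mx [ 0.635 -0.222  0.11 ]
[436 179  29  25 375] [450. 191.] z 0.079 med [ 0.52  -0.414  0.043] mn [ 0.488 -0.445  0.073] mx [ 0.554 -0.38   0.083]
[184 187  31  32 521] [199. 202.] z 0.01 med [0.505 0.395 0.006] mn [0.454 0.347 0.004] mx [0.556 0.448 0.015]
[342 194  18  16 153] [350. 202.] z 0.029 me
[... 1074 characters left out ...]
37652  0.50581603 -0.58238739]
{'time_s': 0.1, 'qpos': array([ 1.23135612e+00,  3.00363659e-01,  1.52151916e+00,  1.62358454e-05,
        1.32069297e+00, -6.66048541e-02]), 'joint_vel': array([ 4.98027913e-04, -7.78965303e-04, -1.77332755e-03,  8.60597581e-05,
       -9.24975244e-04, -3.87401305e-04]), 'tau': array([-2.20247862e-04, -5.32645261e+01, -3.53285587e+01,  7.09613808e-02,
        2.35044491e-02, -3.09613677e-05]), 'ee_pos': array([0.14813461, 0.52945267, 0.22397145]), 'eef_rot': array([-3.14061274e+00, -8.11254659e-05,  2.86875323e+00]), 'force': array([ 0.88232821, -0.4535874 , -0.38892283]), 'moment': array([0.02642603, 0.0328187 , 0.00092504]), 'grip_width': 0.0936739113908042}
```

View pics/top0.png

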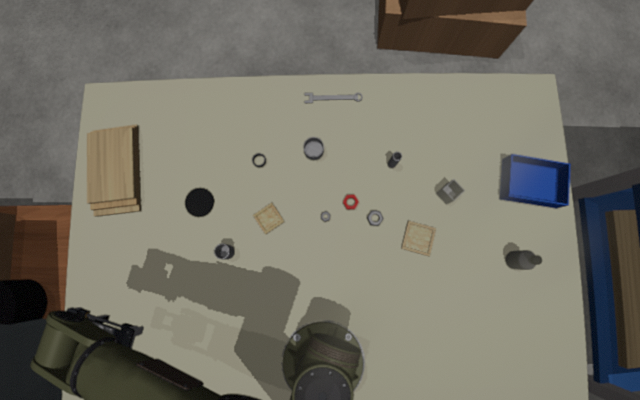

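View pics/scene0.png

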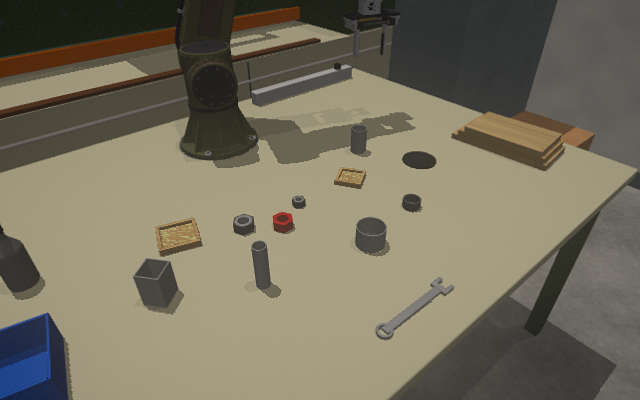

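The pictures show everything on the bench. In the top view:
- Wide pot at (313,148), slim pot at (394,160), middle pot at (224,251).
- Large grey nut at (375,218), small nut at (325,216).
- Pad at (199,202), small tray at (268,218), large tray at (418,238).

Look-alikes:
- The red nut at (350,202) could be taken for the large nut.
- The collar at (259,160) could be taken for a nut.
- The square pot at (450,191) could be taken for the middle pot.

I choose the grey hexagonal nut, the small grey nut and the three round pots. I'll check the choice in a close crop, then move toward the wide pot.

```bash
python3 - <<'E'
import cv2
a=cv2.imread('pics/top0.png')[130:260,180:470]; b=cv2.imread('pics/scene0.png')[110:310,130:450]
a=cv2.resize(a,(780,350),interpolation=3)
cv2.imwrite('pics/crop0.png',a)
E
python3 -m creep '{"translation":[[26,-26,5],[52,-51,10],[78,-77,15],[104,-102,20],[130,-128,25]],"yaw":[0,0,0,0,0],"gripper":[0,0,0,0,0]}' 30
python3 -m creep '{"translation":[[26,-26,0],[52,-51,0],[78,-77,0],[104,-102,0],[130,-128,0]],"yaw":[0,0,0,0,0],"gripper":[0,0,0,0,0]}'
```

```text
time_s: 0.52
ee_pos: [0.2789, 0.4001, 0.249]
eef_rot: [-3.14, -0.0, 2.869]
force: [0.5, -0.1, 0.6]
grip_width: 0.0942
time_s: 0.93
ee_pos: [0.4098, 0.2706, 0.2489]
eef_rot: [-3.14, -0.0, 2.869]
force: [0.9, 0.6, 0.2]
grip_width: 0.0939
```

View pics/crop0.png

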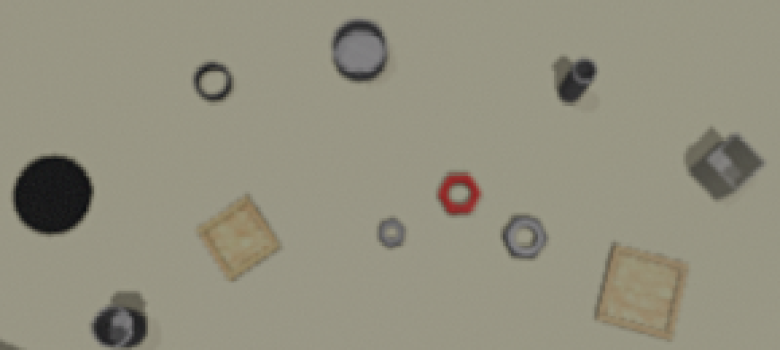

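The crop confirms the choice: grey hex nut at (525,237), small nut at (391,232), red decoy at (459,193), thin ring collar at (213,81), round wide pot at (360,50).

```bash

python3 -m creep '{"translation":[[26,-26,0],[52,-51,0],[78,-77,0],[104,-102,0],[130,-128,0]],"yaw":[0,0,0,0,0],"gripper":[0,0,0,0,0]}' >/dev/null
python3 -m creep '{"translation":[[26,-26,0],[52,-51,0],[78,-77,0],[98,-100,0],[98,-100,0]],"yaw":[0,0,0,0,0],"gripper":[0,0,0,0,0]}'
python3 - <<'E'
from h import *
c=grab('wrist'); save(c,'w1.png'); W=cloud(c)
print(c['M'].round(3),c['o']['ee_pos'])
m=(W[...,2]>0.042)&(W[...,2]<.06); Q=W[m]; print(m.sum(),Q.min(0),Q.max(0),np.nanmedian(W[...,2]))
E
```

```text
time_s: 1.77
ee_pos: [0.6408, 0.0368, 0.247]
eef_rot: [-3.139, -0.002, 2.865]
force: [-0.7, -0.1, -0.4]
grip_width: 0.0938
[[ 0.273  0.935  0.227  0.576]
 [ 0.962 -0.264 -0.067  0.056]
 [-0.003  0.236 -0.972  0.407]
 [ 0.     0.     0.     1.   ]] [0.64078283 0.03678458 0.24699941]
708 [ 0.60862402 -0.23691946  0.04201481] [0.7074419  0.05270854 0.0599991 ] 0.0001134778682428117
```

View pics/w1.png

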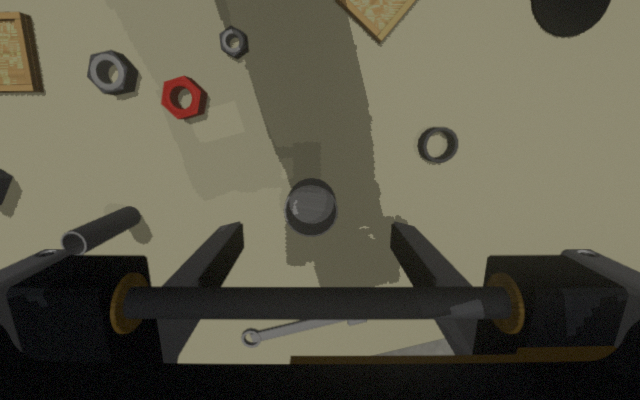

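Wrist view: wide pot at (311,207) between the fingers, large nut (112,72), red nut (184,97), small nut (234,41), slim pot leaning out by perspective (75,240). Now I fit each from the depth cloud.

```bash
cat >> h.py <<'E'
def fit(W,guess,zr,R=.06):
    "enclosing circle centre, radius, n of the points with z in zr near guess"
    m=(W[...,2]>zr[0])&(W[...,2]<zr[1])&(np.hypot(W[...,0]-guess[0],W[...,1]-guess[1])<R)
    Q=W[m][:,:2]
    if len(Q)<8: return None
    (x,y),r=cv2.minEnclosingCircle((Q*1000).astype(np.float32)); return np.array([x,y]).round(1),round(r,1),len(Q),Q
def hexyaw(Q,c):
    Q=Q*1000-c; a=np.radians(np.arange(0,60,.5)); w=[]
    for t in a:
        n=t+np.radians(np.arange(0,180,60)); p=Q@np.stack([np.cos(n),np.sin(n)])
        w.append((p.max(0)-p.min(0)).mean())
    i=int(np.argmin(w)); 
    n=a[i]+np.radians([0,60,120]); p=Q@np.stack([np.cos(n),np.sin(n)]); mid=(p.max(0)+p.min(0))/2
    N=np.stack([np.cos(n),np.sin(n)],1); cc=c+np.linalg.lstsq(N,mid,rcond=None)[0]
    return np.degrees(a[i]),w[i],cc.round(1)
E
cat > meas.py <<'E'
from h import *
import pickle
def run(W):
    for n,g,zr,R in [('wide',(.675,.019),(.044,.056),.05),('slim',(.62,-.236),(.1,.112),.03),('middle',(.345,.301),(.072,.084),.045),('nutL',(.444,-.174),(.018,.032),.04),('nutS',(.451,-.016),(.013,.024),.035),('pad',(.503,.397),(.003,.011),.08),('trayS',(.45,.166),(.009,.02),.07),('trayL',(.379,-.311),(.011,.022),.08)]:
        r=fit(W,g,zr,R)
        if r is None: print(n,None); continue
        print(n,*r[:3],hexyaw(r[3],r[0]) if 'nut' in n else '')
E
python3 - <<'E'
from meas import *
c=grab('wrist');run(cloud(c)); print('top'); run(pickle.load(open('top.pkl','rb'))[1]); print('scene'); run(pickle.load(open('scene.pkl','rb'))[1])
E
```

```text
wide [673.4  19.3] 33.9 419 
slim [ 622.8 -236.3] 15.3 234 
middle None
nutL [ 444.1 -172.6] 27.0 1071 (np.float64(54.5), np.float64(47.51793947461399), array([ 443.6, -172.9]))
nutS [452.7 -15.1] 17.3 493 (np.float64(17.0), np.float64(31.131923295435815), array([452.2, -15.2]))
pad [514.3 396. ] 49.4 2180 
trayS [453.9 162.6] 46.8 816 
trayL [ 384.7 -286.6] 50.3 998 
top
wide [672.4  19.5] 34.4 72 
slim [ 621.6 -236.7] 14.7 31 
middle [343.7 299.9] 25.0 54 
nutL [ 442.8 -174.1] 25.5 125 (np.float64(57.00000000000001), np.float64(44.60176947452393), array([ 443.9, -173.3]))
nutS [451.5 -14.9] 16.1 60 (np.float64(25.0), np.float64(29.766137114204543), array([451. , -14.3]))
pad [502.  396.9] 79.1 686 
trayS [449.5 166.4] 49.0 314 
trayL [ 378.4 -311.4] 63.1 370 
scene
wide [674.5  18.5] 35.8 162 
slim [ 623.  -238.3] 15.5 101 
middle [344.7 300.6] 26.1 58 
nutL [ 444.  -175.6] 27.2 193 (np.float64(53.5), np.float64(47.79214302667588), array([ 443.8, -175.2]))
nutS [452.5 -17.5] 17.2 75 (np.float64(15.5), np.float64(30.965688067538505), array([452.4, -17.7]))
pad [507.  395.4] 51.1 350 
trayS [449.8 165.6] 50.5 207 
trayL [ 378.7 -313.5] 63.4 421
```

```bash

python3 -m creep '{"translation":[[16,-9,0],[33,-17,-30],[33,-17,-70],[33,-17,-110],[33,-17,-140]],"yaw":[0,0,0,0,0],"gripper":[0,0,0,0,0]}'
python3 -m creep '{"translation":[[0,0,0],[0,0,0]],"yaw":[0,0],"gripper":[0,0]}'
```

```text
time_s: 2.28
ee_pos: [0.6703, 0.0245, 0.1043]
eef_rot: [-3.139, -0.005, 2.869]
force: [0.3, 0.5, -0.7]
grip_width: 0.0938
time_s: 2.45
ee_pos: [0.6692, 0.0258, 0.1036]
eef_rot: [-3.138, -0.008, 2.87]
force: [-0.9, -0.9, 1.4]
grip_width: 0.0939
```

```bash

python3 -m creep '{"translation":[[4,-6,0],[4,-6,-20],[4,-6,-45],[4,-6,-69],[4,-6,-69]],"yaw":[0,0,0,0,0],"gripper":[0,0,0,0,0]}'
python3 -m creep '{"translation":[[0,0,0],[0,0,0],[0,0,0]],"yaw":[0,0,0],"gripper":[0,0,0]}'
```

```text
time_s: 2.87
ee_pos: [0.6723, 0.0197, 0.0327]
eef_rot: [-3.138, -0.011, 2.87]
force: [-0.4, -0.5, 0.2]
grip_width: 0.094
time_s: 3.12
ee_pos: [0.6735, 0.0196, 0.0354]
eef_rot: [-3.138, -0.008, 2.87]
force: [-0.1, -1.0, 0.4]
grip_width: 0.0939
```

Well aligned. Close and lift.

```bash

python3 -m creep '{"translation":[[0,0,0],[0,0,0],[0,0,0],[0,0,0],[0,0,0]],"yaw":[0,0,0,0,0],"gripper":[255,255,255,255,255]}' 30
python3 -m creep '{"translation":[[0,0,0],[0,0,0],[0,0,0],[0,0,0],[0,0,0]],"yaw":[0,0,0,0,0],"gripper":[255,255,255,255,255]}' 30
python3 -m creep '{"translation":[[0,0,5],[0,0,15],[0,0,30],[0,0,50],[0,0,60]],"yaw":[0,0,0,0,0],"gripper":[255,255,255,255,255]}' 30
```

```text
time_s: 3.53
ee_pos: [0.6737, 0.0196, 0.0358]
eef_rot: [-3.138, -0.007, 2.87]
force: [-0.7, 0.9, 3.1]
grip_width: 0.0676
time_s: 3.95
ee_pos: [0.6736, 0.0196, 0.0358]
eef_rot: [-3.138, -0.007, 2.87]
force: [-0.3, -0.5, 1.2]
grip_width: 0.068
time_s: 4.37
ee_pos: [0.6744, 0.0196, 0.0988]
eef_rot: [-3.139, -0.005, 2.87]
force: [0.8, -0.3, -0.4]
grip_width: 0.0682
```

```bash

python3 -m creep '{"translation":[[-15,33,2],[-30,66,5],[-45,99,8],[-60,132,10],[-75,165,10]],"yaw":[0,0,0,0,0],"gripper":[255,255,255,255,255]}' >/dev/null
python3 -m creep '{"translation":[[-15,33,0],[-30,66,0],[-45,99,0],[-60,132,0],[-62,135,0]],"yaw":[0,0,0,0,0],"gripper":[255,255,255,255,255]}'
python3 -m creep '{"translation":[[0,0,0],[0,0,0]],"yaw":[0,0],"gripper":[255,255]}'
python3 - <<'E'
from meas import *
c=grab('wrist');save(c,'w2.png');W=cloud(c); r=fit(W,(.505,.396),(.003,.009),.065); print(r[:3],r[3].min(0),r[3].max(0))
im=c['pixels'].astype(int).sum(2); m=(im<60)&(np.hypot(W[...,0]-.505,W[...,1]-.396)<.065)&(abs(W[...,2]-.005)<.006)
Q=W[m][:,:2]; print(len(Q),Q.min(0),Q.max(0),cv2.minEnclosingCircle((Q*1000).astype(np.float32)))
E
```

```text
time_s: 5.2
ee_pos: [0.5341, 0.3258, 0.1103]
eef_rot: [-3.141, -0.004, 2.874]
force: [-0.5, -0.2, -2.0]
grip_width: 0.0677
time_s: 5.37
ee_pos: [0.5339, 0.3263, 0.1106]
eef_rot: [-3.141, -0.004, 2.875]
force: [0.2, -0.2, -1.6]
grip_width: 0.0677
(array([506.6, 398.2]), 50.2, 9754) [0.4565895  0.34812418] [0.55657096 0.44804276]Traceback (most recent call last):
  File "<stdin>", line 4, in <module>
    return umr_minimum(a, axis, None, out, keepdims, initial, where)
ValueError: zero-size array to reduction operation minimum which has no identity
```

View pics/w2.png

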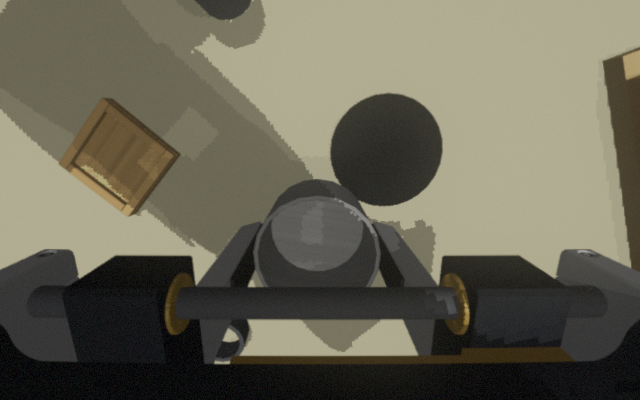

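Pad disc at (386,150), fitted at (506.5, 398) mm with radius 50; pot held upright at (318,245).

```bash

python3 -m creep '{"translation":[[-14,36,0],[-27,72,0],[-27,72,-20],[-27,72,-40],[-27,72,-55]],"yaw":[0,0,0,0,0],"gripper":[255,255,255,255,255]}'
python3 -m creep '{"translation":[[0,0,-5],[0,0,-10],[0,0,-13],[0,0,-14],[0,0,-14]],"yaw":[0,0,0,0,0],"gripper":[255,255,255,255,255]}'
```

```text
time_s: 5.83
ee_pos: [0.5076, 0.3965, 0.0542]
eef_rot: [-3.14, -0.004, 2.873]
force: [0.6, -1.2, -2.1]
grip_width: 0.0678
time_s: 6.25
ee_pos: [0.5082, 0.3964, 0.041]
eef_rot: [-3.141, -0.003, 2.873]
force: [-0.5, -0.5, -2.8]
grip_width: 0.0675
```

```bash

python3 -m creep '{"translation":[[0,0,0],[0,0,0],[0,0,0],[0,0,0],[0,0,0]],"yaw":[0,0,0,0,0],"gripper":[0,0,0,0,0]}'
python3 -m creep '{"translation":[[0,0,0],[0,0,10],[0,0,40],[0,0,80],[0,0,110]],"yaw":[0,0,0,0,0],"gripper":[0,0,0,0,0]}'
python3 -m creep '{"translation":[[-10,-6,20],[-35,-20,40],[-65,-38,50],[-80,-46,50],[-80,-46,50]],"yaw":[0,0,0,0,0],"gripper":[0,0,0,0,0]}'
python3 - <<'E'
from meas import *
c=grab('wrist');run(cloud(c)); r=fit(cloud(c),(.508,.397),(.048,.062),.05); print(r and r[:3]); save(c,'w3.png')
E
```

```text
time_s: 6.67
ee_pos: [0.5083, 0.3965, 0.0412]
eef_rot: [-3.141, -0.003, 2.873]
force: [-0.1, -0.4, 0.1]
grip_width: 0.0936
time_s: 7.08
ee_pos: [0.5084, 0.3966, 0.1546]
eef_rot: [3.141, -0.002, 2.873]
force: [0.3, 0.1, 0.4]
grip_width: 0.094
time_s: 7.5
ee_pos: [0.4265, 0.3498, 0.2068]
eef_rot: [3.139, -0.001, 2.874]
force: [0.8, -0.2, -0.3]
grip_width: 0.0943
wide None
slim None
middle [343.8 300.9] 24.0 505 
nutL None
nutS None
pad [506.  397.8] 49.8 2779 
trayS [444.3 165.6] 47.0 1057 
trayL None
(array([508.8, 396.7]), 34.2, 493)
```

```bash

python3 -m creep '{"translation":[[-30,-18,0],[-60,-36,0],[-83,-49,-20],[-83,-49,-55],[-83,-49,-85]],"yaw":[0,0,0,0,0],"gripper":[0,0,0,0,0]}'
python3 -m creep '{"translation":[[0,0,-20],[0,0,-40],[0,0,-50],[0,0,-50],[0,0,-50]],"yaw":[0,0,0,0,0],"gripper":[0,0,0,0,0]}'
```

```text
time_s: 7.97
ee_pos: [0.3448, 0.3016, 0.1211]
eef_rot: [3.137, 0.001, 2.874]
force: [1.1, 0.4, -1.3]
grip_width: 0.0944
time_s: 8.38
ee_pos: [0.3454, 0.3019, 0.0714]
eef_rot: [3.137, 0.001, 2.874]
force: [0.0, -0.5, 0.1]
grip_width: 0.0937
```

```bash

python3 -m creep '{"translation":[[-1,-1,0],[-1,-1,0],[-1,-1,0],[-1,-1,0],[-1,-1,0]],"yaw":[0,0,0,0,0],"gripper":[255,255,255,255,255]}' 30 
python3 -m creep '{"translation":[[0,0,0],[0,0,0],[0,0,0],[0,0,0],[0,0,0]],"yaw":[0,0,0,0,0],"gripper":[255,255,255,255,255]}'
python3 -m creep '{"translation":[[0,0,8],[0,0,30],[0,0,60],[0,0,90],[0,0,90]],"yaw":[0,0,0,0,0],"gripper":[255,255,255,255,255]}'
```

```text
time_s: 8.8
ee_pos: [0.3445, 0.301, 0.0718]
eef_rot: [3.137, 0.001, 2.874]
force: [-0.1, -0.0, 0.2]
grip_width: 0.0639
time_s: 9.22
ee_pos: [0.3446, 0.301, 0.0719]
eef_rot: [3.136, 0.001, 2.874]
force: [-0.6, -0.7, 0.8]
grip_width: 0.0483
time_s: 9.63
ee_pos: [0.3461, 0.3022, 0.1674]
eef_rot: [3.131, 0.006, 2.874]
force: [0.8, -0.2, -0.3]
grip_width: 0.048
```

```bash

python3 -m creep '{"translation":[[33,19,0],[66,38,0],[99,57,0],[132,76,0],[162,94,0]],"yaw":[0,0,0,0,0],"gripper":[255,255,255,255,255]}'
python3 -m creep '{"translation":[[0,0,0],[0,0,0]],"yaw":[0,0],"gripper":[255,255]}'
python3 - <<'E'
from meas import *
c=grab('wrist');save(c,'w4.png');W=cloud(c);z=c['o']['ee_pos'][2]
for g,zr,R in [((.5088,.3967),(.05,.058),.06),(c['o']['ee_pos'][:2],(z,z+.014),.035)]:
    r=fit(W,g,zr,R); print(r and r[:3])
E
```

```text
time_s: 10.05
ee_pos: [0.5096, 0.3968, 0.1669]
eef_rot: [3.131, 0.006, 2.873]
force: [0.0, 0.5, -1.2]
grip_width: 0.048
time_s: 10.22
ee_pos: [0.5099, 0.3968, 0.165]
eef_rot: [3.133, 0.004, 2.873]
force: [-0.7, 0.1, -1.4]
grip_width: 0.048
(array([508.3, 397. ]), 33.7, 410)
(array([501.2, 399.2]), 33.8, 2122)
```

View pics/w4.png

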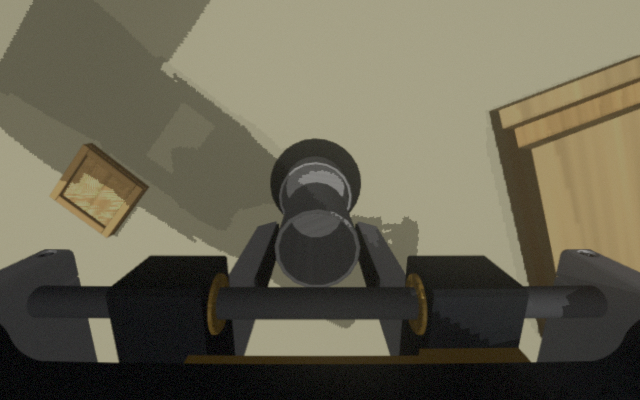

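The middle pot (318,247) hangs in line with the wide pot (316,180) standing on the pad. Lower it.

```bash

python3 -m creep '{"translation":[[-1,0,-10],[-1,0,-25],[-1,0,-40],[-1,0,-55],[-1,0,-65]],"yaw":[0,0,0,0,0],"gripper":[255,255,255,255,255]}'
python3 -m creep '{"translation":[[0,0,-5],[0,0,-10],[0,0,-14],[0,0,-17],[0,0,-18]],"yaw":[0,0,0,0,0],"gripper":[255,255,255,255,255]}'
```

```text
time_s: 10.68
ee_pos: [0.5067, 0.3958, 0.0992]
eef_rot: [3.134, 0.003, 2.874]
force: [-0.9, 0.3, -2.3]
grip_width: 0.048
time_s: 11.1
ee_pos: [0.5067, 0.3958, 0.0811]
eef_rot: [3.134, 0.003, 2.874]
force: [0.9, -1.0, -1.3]
grip_width: 0.0478
```

```bash

python3 -m creep '{"translation":[[0,0,0],[0,0,0],[0,0,0],[0,0,0],[0,0,0]],"yaw":[0,0,0,0,0],"gripper":[0,0,0,0,0]}'
python3 -m creep '{"translation":[[0,0,0],[0,0,15],[0,0,45],[0,0,80],[0,0,110]],"yaw":[0,0,0,0,0],"gripper":[0,0,0,0,0]}'
python3 -m creep '{"translation":[[0,-35,15],[0,-70,30],[0,-70,30],[0,-70,30]],"yaw":[0,0,0,0],"gripper":[0,0,0,0]}'
python3 - <<'E'
from meas import *
c=grab('wrist');save(c,'w5.png');W=cloud(c)
for g,zr,R in [((.5088,.3967),(.05,.060),.06),((.507,.397),(.08,.096),.04)]:
    r=fit(W,g,zr,R); print(r and r[:3])
E
```

```text
time_s: 11.52
ee_pos: [0.5068, 0.3959, 0.0814]
eef_rot: [3.133, 0.004, 2.874]
force: [-0.1, 0.1, -0.1]
grip_width: 0.078
time_s: 11.93
ee_pos: [0.5068, 0.3959, 0.1935]
eef_rot: [3.133, 0.004, 2.874]
force: [0.2, 0.3, 0.4]
grip_width: 0.0942
time_s: 12.27
ee_pos: [0.5073, 0.3249, 0.2249]
eef_rot: [3.131, 0.006, 2.872]
force: [0.9, 0.8, 0.1]
grip_width: 0.0943
(array([508.8, 396.7]), 34.1, 592)
(array([506.3, 395.6]), 24.0, 481)
```

View pics/w5.png

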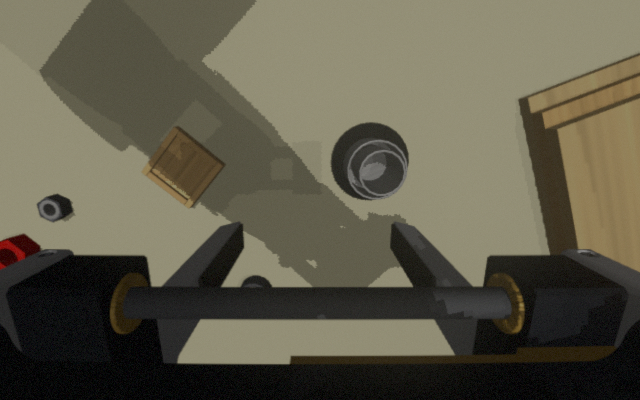

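Middle pot's rim (378,168) lies inside the wide pot's (370,161); fitted rim height and centre agree. Now to the slim pot.

```bash

python3 -m creep '{"translation":[[8,-37,0],[16,-74,0],[24,-111,0],[32,-148,0],[39,-186,0]],"yaw":[0,0,0,0,0],"gripper":[0,0,0,0,0]}'
python3 -m creep '{"translation":[[8,-37,0],[16,-74,0],[24,-111,0],[32,-148,0],[39,-186,0]],"yaw":[0,0,0,0,0],"gripper":[0,0,0,0,0]}'
python3 -m creep '{"translation":[[5,-37,0],[6,-74,0],[6,-111,0],[6,-120,0],[6,-120,0]],"yaw":[0,0,0,0,0],"gripper":[0,0,0,0,0]}'
python3 - <<'E'
from meas import *
c=grab('wrist');W=cloud(c);run(W)
r=fit(W,(.52,-.414),(.07,.085),.06); print(r and r[:3])
E
```

```text
time_s: 12.73
ee_pos: [0.546, 0.1391, 0.2228]
eef_rot: [3.133, 0.003, 2.874]
force: [1.6, -0.2, 0.9]
grip_width: 0.0938
time_s: 13.15
ee_pos: [0.5854, -0.0477, 0.2218]
eef_rot: [3.133, 0.002, 2.875]
force: [0.7, -0.0, 1.1]
grip_width: 0.0943
time_s: 13.57
ee_pos: [0.5915, -0.1692, 0.2205]
eef_rot: [3.133, -0.0, 2.873]
force: [-0.6, 0.2, -0.7]
grip_width: 0.0937
wide None
slim [ 623.2 -236.8] 15.0 304 
middle None
nutL [ 443.8 -173.3] 26.1 1146 (np.float64(54.5), np.float64(45.81220528001578), array([ 444. , -173.5]))
nutS [452.5 -15.7] 17.1 584 (np.float64(14.0), np.float64(30.69072033722972), array([452.1, -15.8]))
pad None
trayS [468.9 160.7] 33.2 641 
trayL [ 383.2 -312. ] 60.4 1829 
(array([ 520.4, -411.8]), 35.7, 1125)
```

```bash

python3 -m creep '{"translation":[[15,-34,0],[32,-67,0],[32,-67,-25],[32,-67,-50],[32,-67,-50]],"yaw":[0,0,0,0,0],"gripper":[0,0,0,0,0]}'
python3 -m creep '{"translation":[[0,0,0],[0,0,0]],"yaw":[0,0],"gripper":[0,0]}'
```

```text
time_s: 14.03
ee_pos: [0.6226, -0.2318, 0.1651]
eef_rot: [3.131, -0.008, 2.876]
force: [-1.2, -0.0, -1.6]
grip_width: 0.0937
time_s: 14.2
ee_pos: [0.623, -0.2299, 0.1655]
eef_rot: [3.131, -0.009, 2.878]
force: [0.1, 0.5, 0.7]
grip_width: 0.0939
```

```bash

python3 -m creep '{"translation":[[0,-7,0],[0,-7,-15],[0,-7,-35],[0,-7,-55],[0,-7,-66]],"yaw":[0,0,0,0,0],"gripper":[0,0,0,0,0]}'
python3 -m creep '{"translation":[[0,0,0],[0,0,0]],"yaw":[0,0],"gripper":[0,0]}'
```

```text
time_s: 14.62
ee_pos: [0.623, -0.2368, 0.0988]
eef_rot: [3.131, -0.009, 2.879]
force: [0.7, 0.6, 0.0]
grip_width: 0.0942
time_s: 14.78
ee_pos: [0.6233, -0.2369, 0.0997]
eef_rot: [3.131, -0.008, 2.879]
force: [-0.6, -0.1, 0.9]
grip_width: 0.0942
```

```bash

python3 -m creep '{"translation":[[0,0,0],[0,0,0],[0,0,0],[0,0,0],[0,0,0]],"yaw":[0,0,0,0,0],"gripper":[255,255,255,255,255]}' 25
python3 -m creep '{"translation":[[0,0,0],[0,0,0],[0,0,0],[0,0,0],[0,0,0]],"yaw":[0,0,0,0,0],"gripper":[255,255,255,255,255]}' 25
python3 -m creep '{"translation":[[0,0,0],[0,0,0],[0,0,0],[0,0,0],[0,0,0]],"yaw":[0,0,0,0,0],"gripper":[255,255,255,255,255]}' 25
python3 -m creep '{"translation":[[0,0,8],[0,0,30],[0,0,60],[0,0,95],[0,0,120]],"yaw":[0,0,0,0,0],"gripper":[255,255,255,255,255]}' 25
```

```text
time_s: 15.2
ee_pos: [0.6234, -0.237, 0.1001]
eef_rot: [3.131, -0.008, 2.879]
force: [-0.3, 0.2, 0.3]
grip_width: 0.0645
time_s: 15.62
ee_pos: [0.6234, -0.237, 0.1001]
eef_rot: [3.131, -0.008, 2.879]
force: [0.6, -0.0, 0.3]
grip_width: 0.0308
time_s: 16.03
ee_pos: [0.6234, -0.237, 0.1001]
eef_rot: [3.131, -0.008, 2.879]
force: [0.2, 0.2, -0.4]
grip_width: 0.0297
time_s: 16.45
ee_pos: [0.6235, -0.237, 0.2236]
eef_rot: [3.131, -0.006, 2.879]
force: [0.1, 0.4, -0.2]
grip_width: 0.0291
```

```bash

python3 -m creep '{"translation":[[-3,20,2],[-10,55,5],[-17,90,8],[-24,126,10],[-30,163,10]],"yaw":[0,0,0,0,0],"gripper":[255,255,255,255,255]}'
python3 -m creep '{"translation":[[-7,37,0],[-14,74,0],[-21,111,0],[-28,148,0],[-34,185,0]],"yaw":[0,0,0,0,0],"gripper":[255,255,255,255,255]}'
python3 -m creep '{"translation":[[-7,37,0],[-14,74,0],[-21,111,0],[-28,148,0],[-33,175,0]],"yaw":[0,0,0,0,0],"gripper":[255,255,255,255,255]}'
python3 -m creep '{"translation":[[0,0,0],[0,0,0]],"yaw":[0,0],"gripper":[255,255]}'
```

```text
time_s: 16.87
ee_pos: [0.5928, -0.0727, 0.2347]
eef_rot: [3.131, -0.005, 2.878]
force: [1.2, -0.6, -1.7]
grip_width: 0.0295
time_s: 17.28
ee_pos: [0.5581, 0.1139, 0.2355]
eef_rot: [3.131, -0.004, 2.878]
force: [0.1, 0.1, -0.8]
grip_width: 0.0294
time_s: 17.7
ee_pos: [0.524, 0.2916, 0.2362]
eef_rot: [3.13, -0.004, 2.879]
force: [-0.2, 0.9, -1.4]
grip_width: 0.0289
time_s: 17.87
ee_pos: [0.5234, 0.2929, 0.2365]
eef_rot: [3.13, -0.004, 2.882]
force: [-0.1, 0.4, -1.3]
grip_width: 0.0293
```

```bash

python3 -m creep '{"translation":[[-6,35,0],[-12,70,0],[-17,103,0],[-17,103,-10],[-17,103,-15]],"yaw":[0,0,0,0,0],"gripper":[255,255,255,255,255]}'
python3 -m creep '{"translation":[[0,0,0],[0,0,0]],"yaw":[0,0],"gripper":[255,255]}'
python3 - <<'E'
from meas import *
c=grab('wrist');save(c,'w6.png');W=cloud(c);z=c['o']['ee_pos'][2]
for g,zr,R in [((.5063,.3956),(.08,.094),.04),(c['o']['ee_pos'][:2],(z,z+.012),.02)]:
    r=fit(W,g,zr,R); print(r and r[:3])
E
```

```text
time_s: 18.28
ee_pos: [0.5062, 0.3959, 0.2205]
eef_rot: [3.131, -0.004, 2.883]
force: [0.6, -1.7, -2.1]
grip_width: 0.0292
time_s: 18.45
ee_pos: [0.5068, 0.3943, 0.2204]
eef_rot: [3.132, -0.005, 2.881]
force: [-0.1, -1.0, -1.3]
grip_width: 0.0293
(array([506. , 396.1]), 23.8, 291)
(array([504. , 395.1]), 18.9, 1125)
```

View pics/w6.png

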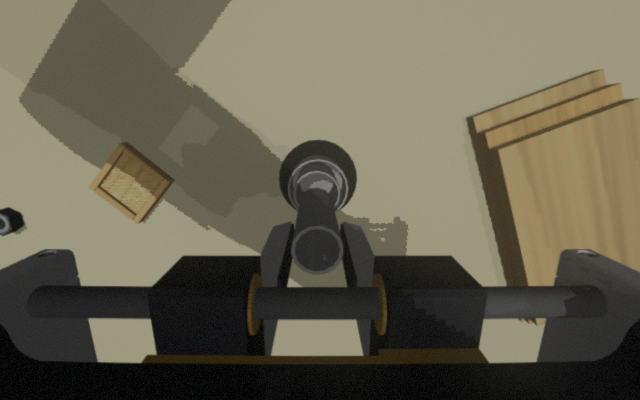

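Slim pot (318,250) in line with the middle pot (318,183). Offset under 2 mm; lower.

```bash

python3 -m creep '{"translation":[[-1,1,0],[-1,1,-10],[-1,1,-28],[-1,1,-46],[-1,1,-60]],"yaw":[0,0,0,0,0],"gripper":[255,255,255,255,255]}'
python3 -m creep '{"translation":[[0,0,-10],[0,0,-20],[0,0,-30],[0,0,-36],[0,0,-38]],"yaw":[0,0,0,0,0],"gripper":[255,255,255,255,255]}'
python3 -m creep '{"translation":[[0,0,-3],[0,0,-6],[0,0,-8],[0,0,-9],[0,0,-9]],"yaw":[0,0,0,0,0],"gripper":[255,255,255,255,255]}'
```

```text
time_s: 18.92
ee_pos: [0.5057, 0.3949, 0.1592]
eef_rot: [3.132, -0.005, 2.881]
force: [-0.9, -0.3, -1.4]
grip_width: 0.0292
time_s: 19.33
ee_pos: [0.5055, 0.3947, 0.1201]
eef_rot: [3.133, -0.005, 2.881]
force: [0.7, -1.0, -1.7]
grip_width: 0.029
time_s: 19.75
ee_pos: [0.5063, 0.3949, 0.113]
eef_rot: [3.131, -0.003, 2.881]
force: [-1.9, -3.6, 9.5]
grip_width: 0.0292
```

Contact felt (9.5 N) at the expected height of 0.113. Release, rise and check.

```bash

python3 -m creep '{"translation":[[0,0,1],[0,0,1],[0,0,1],[0,0,1],[0,0,1]],"yaw":[0,0,0,0,0],"gripper":[255,0,0,0,0]}'
python3 -m creep '{"translation":[[0,0,0],[0,0,0],[0,0,15],[0,0,45],[0,0,80]],"yaw":[0,0,0,0,0],"gripper":[0,0,0,0,0]}'
python3 -m creep '{"translation":[[0,0,25],[0,-25,30],[0,-60,30],[0,-80,30],[0,-80,30]],"yaw":[0,0,0,0,0],"gripper":[0,0,0,0,0]}'
python3 - <<'E'
from meas import *
c=grab('wrist');save(c,'w7.png');W=cloud(c)
for g,zr,R in [((.5088,.3967),(.05,.060),.06),((.507,.397),(.08,.096),.04),((.507,.397),(.111,.127),.03)]:
    r=fit(W,g,zr,R); print(r and r[:3])
run(W)
E
```

```text
time_s: 20.17
ee_pos: [0.5062, 0.3949, 0.1138]
eef_rot: [3.131, -0.003, 2.881]
force: [0.0, -0.2, -0.1]
grip_width: 0.0522
time_s: 20.58
ee_pos: [0.5055, 0.3945, 0.193]
eef_rot: [3.134, -0.006, 2.881]
force: [-0.1, 0.3, 1.3]
grip_width: 0.086
time_s: 21.0
ee_pos: [0.5058, 0.3115, 0.2235]
eef_rot: [3.134, -0.005, 2.878]
force: [1.5, 0.2, 0.6]
grip_width: 0.0938
(array([508.5, 396.9]), 34.1, 561)
(array([506. , 395.7]), 24.0, 599)
(array([506.8, 395.2]), 15.1, 395)
wide None
slim None
middle None
nutL None
nutS [452.2 -15. ] 17.8 462 (np.float64(16.5), np.float64(31.621519625675052), array([452.5, -14.8]))
pad [506.  397.9] 50.0 1849 
trayS [449.2 168.8] 51.7 1539 
trayL None
```

View pics/w7.png

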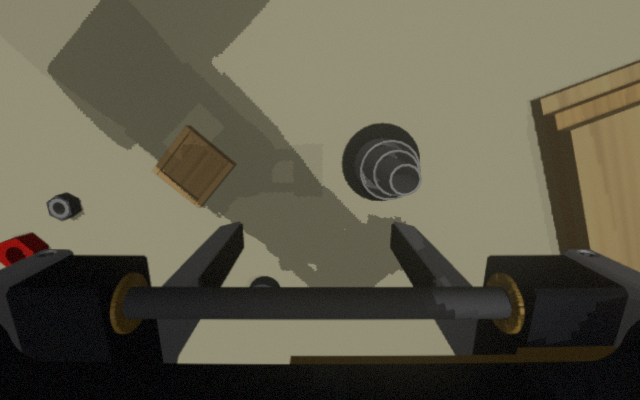

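The three pots are nested and centred: rims at (381,161), (390,170) and (405,180), fitted heights and radii right. Next the small nut; its flats at about 16° are already nearly in line with the jaws.

```bash

python3 -m creep '{"translation":[[-6,-37,0],[-12,-74,0],[-18,-111,0],[-24,-148,0],[-30,-185,0]],"yaw":[0,0,0,0,0],"gripper":[0,0,0,0,0]}' >/dev/null
python3 -m creep '{"translation":[[-6,-37,0],[-12,-74,-10],[-18,-105,-30],[-24,-120,-60],[-24,-120,-70]],"yaw":[0,0,0.02,0.02,0.02],"gripper":[0,0,0,0,0]}'
python3 - <<'E'
from meas import *
c=grab('wrist');run(cloud(c)); o=ctrl.get_obs(); print(o['ee_pos'],o['eef_rot'],o['qpos'])
E
```

```text
time_s: 21.88
ee_pos: [0.4499, 0.0059, 0.1506]
eef_rot: [3.134, -0.009, 2.897]
force: [-0.2, 0.5, -1.0]
grip_width: 0.0941
wide None
slim None
middle None
nutL [ 444.2 -173.2] 26.7 1393 (np.float64(55.0), np.float64(47.187808856010086), array([ 444.1, -173.2]))
nutS [452.2 -15.7] 17.0 593 (np.float64(16.5), np.float64(29.99593733271752), array([452.3, -15.5]))
pad [506.1 347.9] 8.8 8 
trayS [449.4 167.4] 51.4 2419 
trayL [ 382.6 -293. ] 53.9 1574 
[0.45017338 0.00718536 0.15029052] [ 3.13435542 -0.00996077  2.89766   ] [-0.07038433  0.16435478  1.87288486  0.00986459  1.11293376 -1.40161041]
```

```bash

python3 -m creep '{"translation":[[2,-15,-10],[2,-23,-30],[2,-23,-60],[2,-23,-85],[2,-23,-90]],"yaw":[0,0,0,0,0],"gripper":[0,0,0,0,0]}'
python3 -m creep '{"translation":[[0,0,0],[0,0,0]],"yaw":[0,0],"gripper":[0,0]}'
```

```text
time_s: 22.35
ee_pos: [0.4516, -0.0144, 0.0579]
eef_rot: [3.135, -0.014, 2.899]
force: [-0.8, 0.4, -0.3]
grip_width: 0.094
time_s: 22.52
ee_pos: [0.4525, -0.0135, 0.0589]
eef_rot: [3.134, -0.014, 2.9]
force: [0.1, -0.8, 0.2]
grip_width: 0.0942
```

```bash

python3 -m creep '{"translation":[[0,-2,-10],[0,-2,-20],[0,-2,-28],[0,-2,-31],[0,-2,-31]],"yaw":[0,0,0,0,0],"gripper":[80,255,255,255,255]}' 25
python3 -m creep '{"translation":[[0,0,0],[0,0,0],[0,0,0],[0,0,0],[0,0,0]],"yaw":[0,0,0,0,0],"gripper":[255,255,255,255,255]}'
python3 -m creep '{"translation":[[0,0,0],[0,0,0],[0,0,0],[0,0,0],[0,0,0]],"yaw":[0,0,0,0,0],"gripper":[255,255,255,255,255]}'
python3 -m creep '{"translation":[[0,0,8],[0,0,20],[0,0,35],[0,0,50],[0,0,50]],"yaw":[0,0,0,0,0],"gripper":[255,255,255,255,255]}'
```

```text
time_s: 22.93
ee_pos: [0.4521, -0.0155, 0.0271]
eef_rot: [3.135, -0.015, 2.9]
force: [-0.0, 1.1, -0.6]
grip_width: 0.064
time_s: 23.35
ee_pos: [0.4522, -0.0155, 0.0273]
eef_rot: [3.135, -0.015, 2.9]
force: [0.1, -0.0, -0.3]
grip_width: 0.0313
time_s: 23.77
ee_pos: [0.4522, -0.0155, 0.0273]
eef_rot: [3.135, -0.015, 2.9]
force: [-0.6, -0.5, -0.1]
grip_width: 0.0297
time_s: 24.18
ee_pos: [0.4535, -0.0157, 0.08]
eef_rot: [3.134, -0.011, 2.9]
force: [0.2, -0.3, 0.5]
grip_width: 0.0296
```

```bash

python3 -m creep '{"translation":[[-1,37,0],[-2,74,0],[-3,111,0],[-4,148,0],[-4,182,0]],"yaw":[0,0,0,0,0],"gripper":[255,255,255,255,255]}'
python3 -m creep '{"translation":[[0,0,0],[0,0,-12],[0,0,-25],[0,0,-35],[0,0,-38]],"yaw":[0,0,0,0,0],"gripper":[255,255,255,255,255]}'
python3 -m creep '{"translation":[[0,0,-2],[0,0,-4],[0,0,-5],[0,0,-6],[0,0,-6]],"yaw":[0,0,0,0,0],"gripper":[255,255,255,255,255]}'
```

```text
time_s: 24.6
ee_pos: [0.4488, 0.1683, 0.0797]
eef_rot: [3.134, -0.011, 2.9]
force: [0.5, -0.6, -0.6]
grip_width: 0.0297
time_s: 25.02
ee_pos: [0.448, 0.1678, 0.04]
eef_rot: [3.135, -0.013, 2.9]
force: [0.5, -0.9, -1.2]
grip_width: 0.0295
time_s: 25.43
ee_pos: [0.4481, 0.1675, 0.0352]
eef_rot: [3.136, -0.013, 2.899]
force: [-7.2, -4.1, 15.4]
grip_width: 0.0298
```

```bash

python3 -m creep '{"translation":[[0,0,0],[0,0,0],[0,0,0],[0,0,0],[0,0,0]],"yaw":[0,0,0,0,0],"gripper":[110,110,110,110,110]}'
python3 -m creep '{"translation":[[0,0,5],[0,0,20],[0,0,50],[0,0,90],[0,0,120]],"yaw":[0,0,0,0,0],"gripper":[110,65,65,65,65]}'
python3 -m creep '{"translation":[[0,-37,0],[0,-74,0],[0,-111,0],[0,-148,0],[0,-185,0]],"yaw":[-0.07,-0.15,-0.22,-0.3,-0.375],"gripper":[65,65,65,65,65]}'
python3 -m creep '{"translation":[[0,-37,0],[0,-74,0],[-2,-111,0],[-2,-120,0],[-2,-120,0]],"yaw":[0,0,0,0,0],"gripper":[65,65,65,65,65]}'
python3 - <<'E'
from meas import *
c=grab('wrist');W=cloud(c);run(W);save(c,'w8.png'); o=ctrl.get_obs(); print(o['ee_pos'],o['eef_rot'])
E
```

```text
time_s: 25.85
ee_pos: [0.4482, 0.1675, 0.0352]
eef_rot: [3.136, -0.013, 2.899]
force: [0.1, -0.8, -0.5]
grip_width: 0.0531
time_s: 26.27
ee_pos: [0.4482, 0.1675, 0.1579]
eef_rot: [3.135, -0.012, 2.9]
force: [-0.4, 0.0, 0.4]
grip_width: 0.0699
time_s: 26.68
ee_pos: [0.4479, -0.0191, 0.1585]
eef_rot: [3.135, -0.011, 2.521]
force: [1.1, -0.2, 0.2]
grip_width: 0.0704
time_s: 27.1
ee_pos: [0.4456, -0.1409, 0.1587]
eef_rot: [3.135, -0.011, 2.518]
force: [0.2, 1.1, 0.0]
grip_width: 0.07
wide None
slim None
middle None
nutL [ 443.6 -173.4] 26.2 1242 (np.float64(54.5), np.float64(46.13020331089016), array([ 443.6, -173.6]))
nutS None
pad None
trayS [453.2 161.2] 47.2 2210 
trayL [ 377.5 -309.7] 64.4 1851 
[ 0.44570628 -0.13938773  0.15856744] [ 3.13465551 -0.01137802  2.51887629]
```

View pics/w8.png

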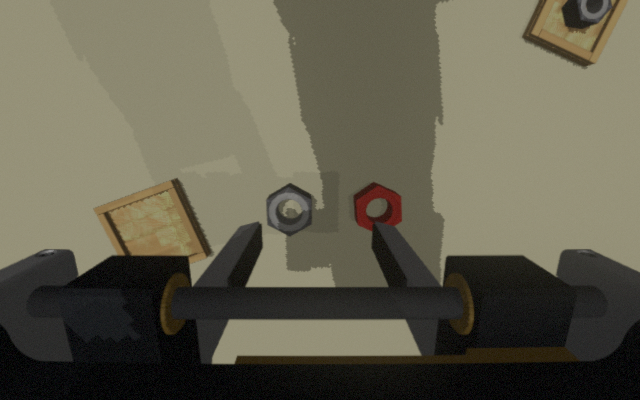

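Small nut in the small tray (590,10); grey large nut (290,210) with flats in line with the jaws; red nut (378,206) to be avoided, and I descend with the jaws only at 70 mm.

```bash

python3 -m creep '{"translation":[[-1,-20,0],[-2,-34,-5],[-2,-34,-35],[-2,-34,-65],[-2,-34,-90]],"yaw":[0,0,0,0,0],"gripper":[65,65,65,65,65]}'
python3 -m creep '{"translation":[[0,0,0],[0,0,0]],"yaw":[0,0],"gripper":[65,65]}'
```

```text
time_s: 27.57
ee_pos: [0.4436, -0.1717, 0.0672]
eef_rot: [3.135, -0.012, 2.52]
force: [-0.1, -0.7, -0.6]
grip_width: 0.07
time_s: 27.73
ee_pos: [0.4435, -0.17, 0.067]
eef_rot: [3.135, -0.014, 2.522]
force: [-0.1, 0.4, 1.0]
grip_width: 0.0703
```

```bash

python3 -m creep '{"translation":[[0,-3,-8],[0,-3,-20],[0,-3,-32],[0,-3,-38],[0,-3,-38]],"yaw":[0,0,0,0,0],"gripper":[65,65,65,65,255]}' 40
python3 -m creep '{"translation":[[0,0,0],[0,0,0],[0,0,0],[0,0,0],[0,0,0]],"yaw":[0,0,0,0,0],"gripper":[255,255,255,255,255]}'
python3 -m creep '{"translation":[[0,0,0],[0,0,0],[0,0,0]],"yaw":[0,0,0],"gripper":[255,255,255]}'
python3 -m creep '{"translation":[[0,0,8],[0,0,20],[0,0,35],[0,0,50],[0,0,50]],"yaw":[0,0,0,0,0],"gripper":[255,255,255,255,255]}'
```

```text
time_s: 28.15
ee_pos: [0.4436, -0.1728, 0.0289]
eef_rot: [3.135, -0.014, 2.522]
force: [-0.7, 0.2, -0.7]
grip_width: 0.0665
time_s: 28.57
ee_pos: [0.444, -0.173, 0.0297]
eef_rot: [3.135, -0.013, 2.522]
force: [-1.0, 0.8, 7.1]
grip_width: 0.0457
time_s: 28.82
ee_pos: [0.444, -0.173, 0.0298]
eef_rot: [3.135, -0.013, 2.522]
force: [-0.2, 0.8, 1.1]
grip_width: 0.0456
time_s: 29.23
ee_pos: [0.4451, -0.1735, 0.0825]
eef_rot: [3.134, -0.009, 2.522]
force: [0.2, 0.7, -1.2]
grip_width: 0.0455
```

```bash

python3 -m creep '{"translation":[[-15,-30,0],[-31,-65,0],[-47,-100,0],[-66,-138,0],[-66,-138,0]],"yaw":[0,0,0,0,0],"gripper":[255,255,255,255,255]}'
python3 -m creep '{"translation":[[0,0,0],[0,0,-12],[0,0,-25],[0,0,-35],[0,0,-38]],"yaw":[0,0,0,0,0],"gripper":[255,255,255,255,255]}'
python3 -m creep '{"translation":[[0,0,-2],[0,0,-4],[0,0,-5],[0,0,-5],[0,0,-5]],"yaw":[0,0,0,0,0],"gripper":[255,255,255,255,255]}'
```

```text
time_s: 29.65
ee_pos: [0.3764, -0.3161, 0.0821]
eef_rot: [3.135, -0.009, 2.518]
force: [0.5, -0.1, -1.5]
grip_width: 0.0457
time_s: 30.07
ee_pos: [0.376, -0.315, 0.0424]
eef_rot: [3.134, -0.011, 2.519]
force: [-0.4, -0.6, -1.9]
grip_width: 0.0454
time_s: 30.48
ee_pos: [0.3763, -0.3151, 0.0378]
eef_rot: [3.135, -0.01, 2.519]
force: [0.1, 0.6, -0.6]
grip_width: 0.0457
```

```bash

python3 -m creep '{"translation":[[0,0,-0.5],[0,0,-0.5],[0,0,-0.5],[0,0,-0.5],[0,0,-0.5]],"yaw":[0,0,0,0,0],"gripper":[255,65,65,65,65]}'
python3 -m creep '{"translation":[[0,0,0],[0,0,15],[0,0,50],[0,0,90],[0,0,130]],"yaw":[0,0,0,0,0],"gripper":[65,65,65,65,65]}'
python3 -m creep '{"translation":[[0,30,20],[0,65,50],[0,100,70],[0,120,70],[0,120,70]],"yaw":[0,0,0,0,0],"gripper":[65,65,65,65,65]}'
python3 - <<'E'
from meas import *
c=grab('wrist');W=cloud(c);save(c,'w9.png')
for n,g,zr,R in [('L',(.378,-.313),(.026,.038),.045),('S',(.449,.167),(.021,.031),.04),('trayS',(.4495,.1665),(.01,.018),.055),('trayL',(.3785,-.3115),(.011,.02),.07)]:
    r=fit(W,g,zr,R); print(n,r and (*r[:3],np.median(W[(np.hypot(W[...,0]-g[0],W[...,1]-g[1])<R)&(W[...,2]>zr[0])][:,2])))
c=grab('top');save(c,'top1.png');W=cloud(c)
for n,g,zr,R in [('L',(.378,-.313),(.026,.038),.045),('S',(.449,.167),(.021,.031),.04),('w',(.5088,.3967),(.05,.060),.06),('m',(.507,.397),(.08,.096),.04),('s',(.507,.397),(.111,.127),.03),('sq',(.52,-.414),(.07,.085),.06),('col',(.642,.199),(.018,.03),.05)]:
    r=fit(W,g,zr,R); print(n,r and r[:3])
W0=pickle.load(open('top.pkl','rb'))[1]
for n,g,zr,R in [('sq0',(.52,-.414),(.07,.085),.06),('col0',(.642,.199),(.018,.03),.05)]:
    print(n,fit(W0,g,zr,R)[:3])
E
```

```text
time_s: 30.9
ee_pos: [0.3764, -0.3152, 0.0373]
eef_rot: [3.135, -0.01, 2.519]
force: [0.9, 0.8, -0.2]
grip_width: 0.068
time_s: 31.32
ee_pos: [0.376, -0.3148, 0.1687]
eef_rot: [3.134, -0.011, 2.519]
force: [0.0, -1.1, -0.1]
grip_width: 0.07
time_s: 31.73
ee_pos: [0.3763, -0.1921, 0.2403]
eef_rot: [3.134, -0.008, 2.521]
force: [-0.2, 0.4, -0.1]
grip_width: 0.0701
L (array([ 372.6, -316.3]), 24.4, 323, np.float64(0.0317442015083379))
S (array([448.2, 167.8]), 17.9, 561, np.float64(0.02540975992674971))
trayS (array([448.9, 166.6]), 51.9, 1883, np.float64(0.013675175234360126))
trayL (array([ 377. , -310.3]), 63.7, 1253, np.float64(0.015654163005232036))
L None
S (array([449.3, 166.9]), 14.9, 46)
w (array([508.7, 395.5]), 32.4, 73)
m (array([506.3, 394.3]), 22.7, 59)
s (array([508.2, 392.6]), 14.7, 37)
sq (array([ 520.9, -412.1]), 34.3, 81)
col (array([640. , 197.1]), 23.5, 64)
sq0 (array([ 521.3, -412.4]), 33.6, 83)
col0 (array([640.6, 197.2]), 23.6, 66)
```

View pics/w9.png

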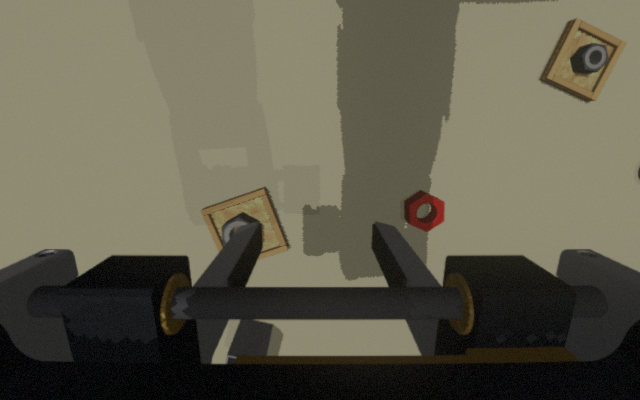

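View pics/top1.png

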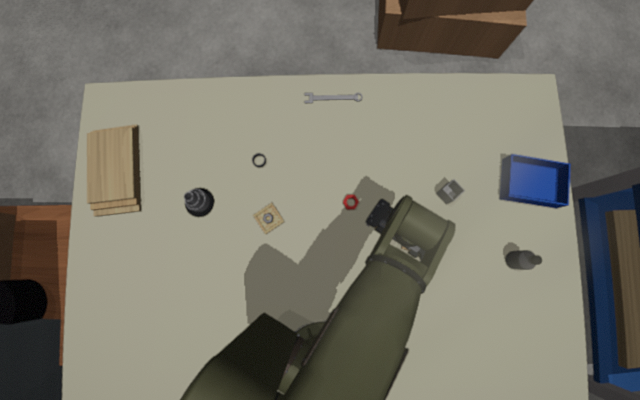

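Everything is in place: small nut in its tray at (590,58) in the wrist view, large nut in its tray at (243,230) with its top at 31.7 mm (32 expected), and the pots nested on the pad at (199,202) in the top view. The arm is clear, so I hand in.

```bash
python3 -c "
from station import ctrl
print(ctrl.hand_in(), ctrl.get_obs()['time_s'])"
```

```text
the job is handed in; nothing more can be done
the job is handed in; nothing more can be done
```

I nested the three round pots on the pad and laid each nut in its tray, then handed the job in at about 32 s of the 131 s limit. The hand-in gave no verdict.

- **Pots:** in the last close wrist fit, the wide pot was 2–3 mm from the pad centre, and the middle and slim pots were within 3 mm of the pot outside them. The rims showed at the heights expected of pots standing on their bottoms.
- **Nuts:** both lie flat. The small nut is within 2 mm of its tray's centre, with its top at 25.4 mm (26 expected). The large nut's top is at 31.7 mm (32 expected).
- **Left alone:** the square pot and the collar each moved less than 1 mm between the first and last top pictures. I never touched the red nut.
- **Partial check:** in the final views the arm hid the large nut from the top camera, and a finger hid part of it from the wrist camera. The partial fit put it about 7–8 mm off its tray's centre; the gripper's position at release says about 4 mm. Either is well inside the 24 mm limit.

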